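# Hold the cartridge cover of a gas stove at its balance point

## Task

The hinge screws of this portable gas stove's cartridge cover are to be tightened, so hold the cover for me: with the gripper swing it up smoothly, never flung and never dropped, to its balance point, leaning a little past upright towards the burner, where it would fall neither way. Finish while still holding it steady there in the fingers: do not let go. Leave the stove and the things around it where they stand.

Things in the scene. Friction and masses are not known exactly. Their poses are not given: they have to be found in the camera images.
- stove: Portable cassette gas stove, blue pressed steel, 340 mm wide (y), 270 deep (x), 85 high (burner arms to 110), 1.5 kg, loose on rubber feet: slides if pushed with about 8 N. Origin: centre of its underside, on the table. Front (round knob) faces its -x, z up; round burner on its +y side, cartridge bay on its -y side.
- cover: Cartridge cover, blue pressed steel, 0.2 to 0.3 kg, over the bay behind the knob housing. Origin on the hinge axis, midway; axes as the stove's when closed, turns about x. Closed: ribbed panel 215 mm long (x), y -3 to -115, top face 4 mm below the axis; skirt 48 mm deep along its outer edge, 15 mm flanges at its ends. Black handle juts from mid outer edge: x +-18, y -115 to -155, z -14 to -6 mm.
- handle (a point): Grip point in the cover's handle, at (0, -143, -10) mm in the cover's frame, 28 mm out from the panel's edge. Handle: flat bar 36 mm wide (along the hinge axis), 40 long, 8 thick; level, 80 mm above the table when closed, points up when the cover stands. Pinched from above across its 36 mm width, it turns between the pads as the cover swings, the gripper still pointing down.
- hinge (a point): Point on the hinge axis midway along the cover, fixed to the stove at (27.5, -55, 90) mm in the stove's frame. The axis runs level along the stove's x.
- cover_hinge (a joint): Cover angle, rad: 0 closed (the start), grows as the outer edge swings up and over towards the burner, stop at 2.2. Nearly free (0.004 N m friction): falls shut below the balance point, falls open towards the burner beyond it. Balance point 1.726 rad (99 deg, panel leaning 9 deg past upright towards the burner): centre of mass is 73 mm out from and 11 mm below the axis when closed.
- cartridge: Bystander: upright gas cartridge, 67 mm across, 186 mm high, origin at the centre of its underside.
- screwdriver: Bystander: screwdriver 190 mm long lying on the table along its x.
- oil_bottle: Bystander: small oil bottle, 38 mm across, 109 mm high, upright; origin at the centre of its underside.
- saucepan: Bystander: aluminium saucepan, 170 mm across, 75 mm high; origin at the centre of its underside.

How it is judged:
By the outcome, as a careful person would: the job done as asked, in the order asked, and still so for the second after the job is handed in, while the arm keeps its last pose, push and grip.
It also fails if it takes over 38 s, if anything falls off the work surface, if the arm or the gripper's body presses on something with over 40 N, if the wrist force passes 120 N, or if a joint passes its speed limit or range.

## Robot

A 6-joint arm with a two-finger parallel gripper is mounted at the origin on the work surface. World frame = base frame: x ahead of the robot, y to its left, z up, the work surface at z = 0. Lengths are in m, angles in rad, forces in N, time in s.
With the tool pointing down it reaches from about 0.35 to 0.775 m from the base axis. Payload 5.5 kg.
Tool frame: the origin (TCP) lies between the finger pads; the fingertips stand 17 mm ahead of it and the grasp point (between the pads) lies 2 mm behind it (env.finger_overhang is the distance from the TCP to the fingertips, in m); z points along the fingers, y is the line along which they close (so a half turn about z gives the same grasp; the last joint's range is limited). The gripper opens to 85 mm and grips with 20 to 120 N. Pads are 22 mm wide; open, the fingers measure 114 mm over their backs; the gripper's body (76 mm by 85 mm) begins 54 mm behind the grasp point. The pads swing forward as they close: fully open they stand 13 mm farther back than shut.
Start: joints at [1.043, 0.313, 0.046, 1.304, 0, 1.431], TCP at [0.217, 0.532, 0.248] pointing down, gripper open.
Joint ranges: [-2.76, 2.76], [-0.86, 1.69], [-1.03, 1.26], [-2.2, 2.34], [-1.47, 1.5], [-3.14, 3.14]. Speed limits (rad/s): [2.57, 2.57, 3.14, 3.14, 3.14, 3.14].

## Interface

Orientations are given as a unit quaternion [w, x, y, z].
In Python, from workcell import env gives the robot as it stands. The module is installed in compiled form; this text tells all that it offers.
- The arm moves only by the shell command python3 -m pendant 'ROWS' [FORCE]. ROWS is JSON, a list of rows, each a list of 5 numbers: the gripper's target within -1 to 1 (fully open at 1, half-way at 0, shut at -1), then the shift along the tool's x, y, z in m, then the turn about the tool's z in rad. A call has 1 to 8 rows; each row shifts and turns the commanded pose from where the row before left it, along the tool's axes as they then stand; what a row does not reach is not made up. A row lasts 1/8 s, in which the tool goes at most 62.5 mm and 10.7 degrees, less where a joint would pass 70% of its speed; a pose out of reach is approached as far as the arm can. A call with a gripper value outside its range is refused whole. The fingers move at their own pace and stop on an object; FORCE is the grip in N (left out, the last holds). Time passes only in rows, so rows that do not move let the fingers close. It gives the time, the measured TCP pose, the force, the opening and the grip force at its end, in the units of the state.
- env.get_state(): the state, without advancing time (a new reading comes with each control period).
- env.read_camera(name): name is "scene" or "top" or "wrist"; returns the picture (480x640x3 uint8, red, green, blue); there is no depth.
- env.calibration(name): a dict with "K" (3x3 intrinsics, pixels), "T" (4x4, takes a point from camera to world coordinates); the wrist camera has in their place "tool_from_camera" (4x4, takes a point from camera to tool coordinates, whose origin is the TCP and whose axes are the flange's). Camera axes: x right, y down, z forward; pixel columns grow to the right and rows downward; lengths in m; the calibration is good to about 2 mm. A picture is of the moment at which its call begins: read the wrist's pose just before it. calibration takes no time and is no camera call.
- env.hand_in(): hands the job in; it is judged then, once.
Trained networks look in the newest picture that a camera, given by its name, has taken for a name from the list of things; names that differ only in an ending like _2 or _b are one class to them, and where a whole thing is asked for, a point or a joint stands for the part that bears it (a point fixed in the world has none). Each returns a list of dicts, best first, with "score" (0 to 1); they miss things now and then, are a little off and sometimes report something else, mostly with a low value. They report only what shows in the picture. A call takes as long as a camera call.
- env.recognise(camera, label): "centre" ([column, row] in pixels, amid what is visible of it).
The state is a dict: "clock": time; "joint_pos": joint angles; "qvel": joint speeds; "tau": joint torques, N m; "tcp_pos": TCP position; "orientation": TCP orientation; "wrist_force": force on the tool from outside, world axes, zero at the start; "ft_torque": the same for the moment, N m; "finger_gap": finger opening in m; "grip_force": force on a finger pad.
Only numpy, scipy, OpenCV 4.12 (cv2) and the standard library are available. Lean on these libraries where they do the work, as an engineer would, in place of code of your own. Each camera call takes 0.05 s, during which the arm holds its last target. There are 200 camera calls.

## Working session

There is one attempt and no reset: what is moved stays moved. The work goes in short steps, Python scripts to look and compute and a shell command to move; the robot and the scene stay as the last step left them, time stands still between calls to the robot, and variables do not carry over. Pictures are saved under pics/ and viewed, at most 10 in all, crops included, and the job is handed in when it is done.

```bash
mkdir -p pics; cat > h.py <<'E'
from workcell import env
import numpy as np, cv2
from scipy.spatial.transform import Rotation as R
def cam(n):
    c=env.calibration(n); K=np.array(c["K"])
    if "T" in c: return K,np.array(c["T"])
    s=env.get_state(); q=s["orientation"]; T=np.eye(4)
    T[:3,:3]=R.from_quat([q[1],q[2],q[3],q[0]]).as_matrix(); T[:3,3]=s["tcp_pos"]
    return K,T@np.array(c["tool_from_camera"])
def ray(KT,p):
    K,T=KT; d=T[:3,:3]@np.linalg.solve(K,[p[0],p[1],1]); return T[:3,3],d/np.linalg.norm(d)
def tri(rs):
    A=sum(np.eye(3)-np.outer(d,d) for o,d in rs); b=sum((np.eye(3)-np.outer(d,d))@o for o,d in rs)
    x=np.linalg.solve(A,b); return x,[np.linalg.norm((np.eye(3)-np.outer(d,d))@(x-o)) for o,d in rs]
def atz(r,z): o,d=r; return o+d*(z-o[2])/d[2]
def proj(KT,P):
    K,T=KT; p=K@(T[:3,:3].T@(np.array(P)-T[:3,3])); return p[:2]/p[2]
E
python3 - <<'E'
from h import *
np.set_printoptions(precision=4,suppress=True)
s=env.get_state(); print({k:np.round(v,3) for k,v in s.items()})
C={}
for n in ["scene","top","wrist"]:
    C[n]=cam(n); cv2.imwrite(f"pics/{n}0.png",env.read_camera(n)[:,:,::-1])
    print(n,C[n][1][:3])
    for l in ["stove","cover","handle","hinge","cartridge","screwdriver","oil_bottle","saucepan"]:
        print(n,l,[(np.round(r["centre"],1),round(r["score"],2)) for r in env.recognise(n,l)[:2]])
E
```

```text
{'clock': np.float64(0.0), 'joint_pos': array([1.043, 0.314, 0.045, 1.304, 0.   , 1.431]), 'qvel': array([-0.   , -0.001, -0.   , -0.   , -0.   ,  0.   ]), 'tau': array([ -0.   , -48.063,  29.853,   0.019,   0.   ,  -0.   ]), 'tcp_pos': array([0.217, 0.532, 0.247]), 'orientation': array([-0.   ,  0.193,  0.981, -0.001]), 'wrist_force': array([ 0.329,  0.318, -0.478]), 'ft_torque': array([-0.004, -0.085,  0.028]), 'grip_force': np.float64(0.0), 'finger_gap': np.float64(0.085)}
scene [[ 0.5883  0.6092 -0.5318  1.2446]
 [ 0.8085 -0.4319  0.3997 -0.5229]
 [ 0.0138 -0.6651 -0.7467  1.1463]]
scene stove [(array([337.5, 233.7]), 0.75)]
scene cover [(array([307.9, 253.4]), 0.81)]
scene handle [(array([307.6, 250.4]), 0.69)]
scene hinge [(array([338.6, 236.7]), 0.62)]
scene cartridge [(array([213.4, 357.9]), 0.83)]
scene screwdriver [(array([164.3, 331.1]), 0.72)]
scene oil_bottle [(array([139.5, 274.3]), 0.88), (array([213.5, 356.9]), 0.32)]
scene saucepan [(array([448.1, 181.2]), 0.68)]
top [[-0.0235 -0.9789  0.2032  0.1973]
 [-0.9997  0.0231 -0.0042  0.0276]
 [-0.0006 -0.2032 -0.9791  1.5421]]
top stove [(array([282.1, 256.1]), 0.65)]
top cover [(array([329.7, 245.5]), 0.94)]
top handle [(array([329.8, 250.1]), 0.57)]
top hinge [(array([283.6, 258.9]), 0.96)]
top cartridge [(array([464.2, 191.4]), 0.88)]
top screwdriver [(array([480.2, 265.8]), 0.79)]
top oil_bottle [(array([480.7, 327.2]), 0.73)]
top saucepan [(array([135.2, 252.7]), 0.76)]
wrist [[ 0.3796  0.8762  0.2969  0.1418]
 [ 0.9252 -0.3596 -0.1214  0.5627]
 [ 0.0004  0.3208 -0.9471  0.3744]]
wrist stove [(array([192.6, 436.2]), 0.54)]
wrist cover []
wrist handle []
wrist hinge [(array([195.3, 435.6]), 0.72)]
wrist cartridge [(array([195.8, 437.8]), 0.36)]
wrist screwdriver []
wrist oil_bottle []
wrist saucepan [(array([390.4, 420.4]), 0.74)]
```

View pics/top0.png

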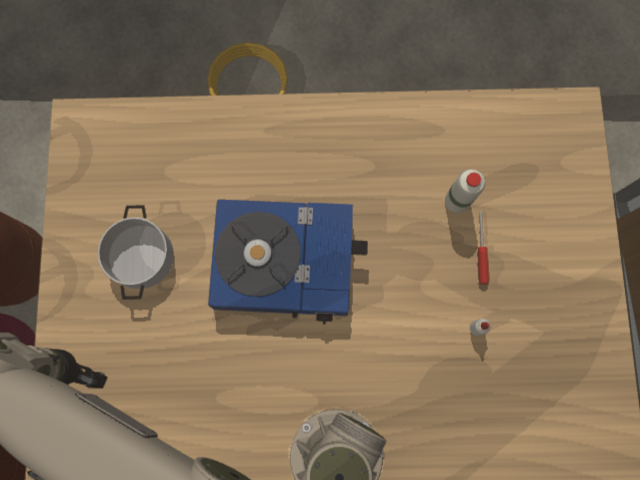

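View pics/scene0.png

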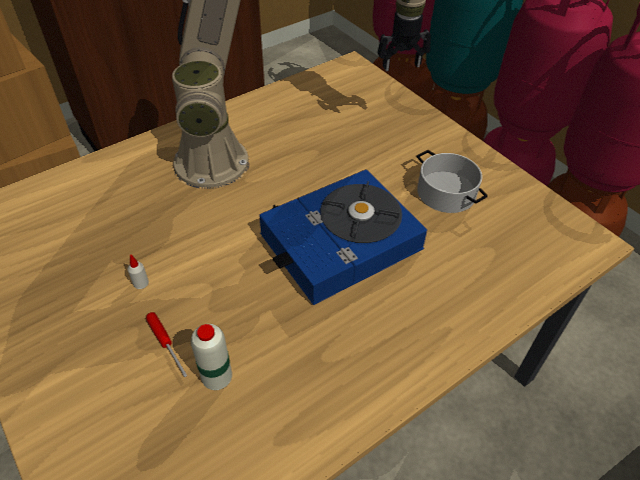

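The top view shows the stove slightly rotated, with the handle at about (360,247) and the hinge plates at (305,215) and (302,273). In the scene view the handle is at about (278,261) and the hinge plates at (347,256) and (314,217). The bystanders are well clear of the cover side.

```bash
python3 - <<'E'
from h import *
np.set_printoptions(precision=4,suppress=True)
t,s=cam("top"),cam("scene")
for n,a,b in [("handle",(360,247.5),(277,262)),("hingeFar",(305,215),(347,256)),("hingeNear",(302,273),(314,217)),("cFarBurner",(217,201),(425,231)),("cFarCover",(353,205),(313,277))]:
    print(n,tri([ray(t,a),ray(s,b)]), atz(ray(t,a),.085))
I=[("top",(275,190,375,325)),("scene",(250,170,440,310))]
for n,(x0,y0,x1,y1) in I:
    im=cv2.imread(f"pics/{n}0.png")[y0:y1,x0:x1]; cv2.imwrite(f"pics/{n}0c.png",cv2.resize(im,None,fx=4,fy=4,interpolation=cv2.INTER_CUBIC))
E
```

```text
handle (array([ 0.4963, -0.0787,  0.0745]), [np.float64(0.005266843472994754), np.float64(0.005266843472994835)]) [ 0.4966 -0.0733  0.085 ]
hingeFar (array([0.5823, 0.0599, 0.0838]), [np.float64(0.00020432390938650023), np.float64(0.00020432390938641552)]) [0.5819 0.0597 0.085 ]
hingeNear (array([0.4358, 0.0687, 0.0888]), [np.float64(0.0008841716500280959), np.float64(0.0008841716500281044)]) [0.4368 0.0696 0.085 ]
cFarBurner (array([0.6258, 0.2789, 0.073 ]), [np.float64(0.001160630693106286), np.float64(0.001160630693106386)]) [0.623  0.2778 0.085 ]
cFarCover (array([ 0.5999, -0.0563,  0.1071]), [np.float64(0.002550167347888035), np.float64(0.0025501673478878894)]) [ 0.6047 -0.0599  0.085 ]
```

View pics/top0c.png

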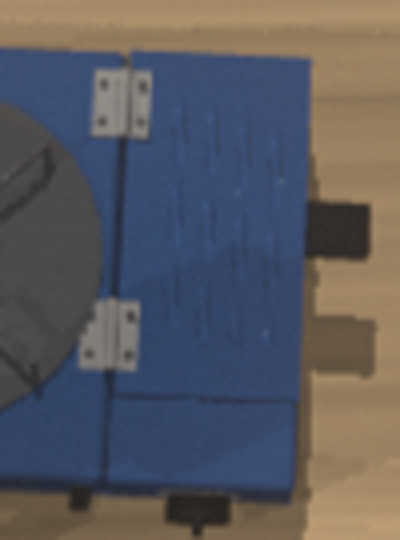

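View pics/scene0c.png

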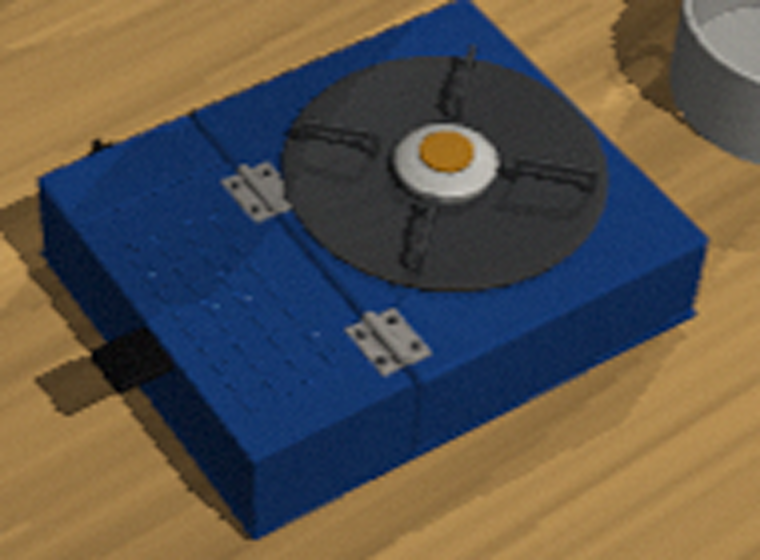

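The crops refine the pixels. In top, the hinge barrels are at (306.2,215.7) and (302.5,273.7) and the handle centre at (359.7,247.7). In scene, the barrels are at (347.7,255) and (315.5,218) and the handle at (282.5,259.5).

```bash
python3 - <<'E'
from h import *
np.set_printoptions(precision=4,suppress=True)
t,s=cam("top"),cam("scene")
for n,a,b in [("handle",(359.7,247.7),(282.5,259.5)),("hF",(306.2,215.7),(347.7,255)),("hN",(302.5,273.7),(315.5,218))]:
    print(n,tri([ray(t,a),ray(s,b)]))
d=np.array([.496-.217,-.075-.532]); N=11
for k in range(N):
    h=np.deg2rad(67.7)-min(k,7)*.179   # tool y heading before row
    y=np.array([np.cos(h),np.sin(h)]); x=np.array([-y[1],y[0]])
    print(k,np.round([d@x/N,d@y/N],3))
E
```

```text
handle (array([ 0.498 , -0.0717,  0.0795]), [np.float64(0.0014010588166198836), np.float64(0.0014010588166199582)])
hF (array([0.5813, 0.0593, 0.0864]), [np.float64(0.00294178979785961), np.float64(0.0029417897978594432)])
hN (array([0.4361, 0.07  , 0.0841]), [np.float64(0.0017663436895902992), np.float64(0.0017663436895902892)])
0 [-0.044 -0.041]
1 [-0.051 -0.033]
2 [-0.056 -0.023]
3 [-0.059 -0.013]
4 [-0.061 -0.002]
5 [-0.06   0.009]
6 [-0.058  0.019]
7 [-0.053  0.029]
8 [-0.053  0.029]
9 [-0.053  0.029]
10 [-0.053  0.029]
```

```bash
python3 -m pendant '[[1,-0.044,-0.041,0,0.179],[1,-0.051,-0.033,0,0.179],[1,-0.056,-0.023,0,0.179],[1,-0.059,-0.013,0,0.179],[1,-0.060,-0.002,0,0.179],[1,-0.060,0.009,0,0.179],[1,-0.058,0.019,0,0.179],[1,-0.053,0.029,0,0]]' && python3 -m pendant '[[1,-0.053,0.029,0,0],[1,-0.053,0.029,0,0],[1,-0.053,0.029,0,0],[1,0,0,0,0]]'
python3 - <<'E'
from h import *
np.set_printoptions(precision=4,suppress=True)
C=cam("wrist"); cv2.imwrite("pics/w1.png",env.read_camera("wrist")[:,:,::-1]); print(env.get_state()["tcp_pos"],C[1][:3])
for l in ["handle","hinge","cover"]: print(l,[(np.round(r["centre"],1),round(r["score"],2)) for r in env.recognise("wrist",l)[:2]])
for P in [(.498,-.0717,.084),(.5813,.0593,.09),(.4361,.07,.09)]: print(proj(C,P))
E
```

```text
clock: 2.35
tcp_pos: [0.4206, 0.0908, 0.2487]
orientation: [0.0, 0.732, 0.681, 0.001]
wrist_force: [1.2, 1.5, -0.6]
finger_gap: 0.0851
grip_force: 0.0
clock: 2.85
tcp_pos: [0.4972, -0.0757, 0.2478]
orientation: [0.0, 0.733, 0.68, 0.0]
wrist_force: [-0.6, 0.6, -0.3]
finger_gap: 0.0856
grip_force: 0.0
[ 0.496  -0.0737  0.2478] [[ 0.997  -0.0736 -0.0234  0.504 ]
 [-0.0772 -0.9443 -0.3198  0.0057]
 [ 0.0015  0.3207 -0.9472  0.3739]]
handle [(array([324.9,  95.1]), 0.76)]
hinge [(array([288.1,  92.6]), 0.91)]
cover [(array([322.8,  95.2]), 0.89)]
[321.9146 210.0766]
[441.2071  -4.5952]
[202.8412  -3.6586]
```

View pics/w1.png

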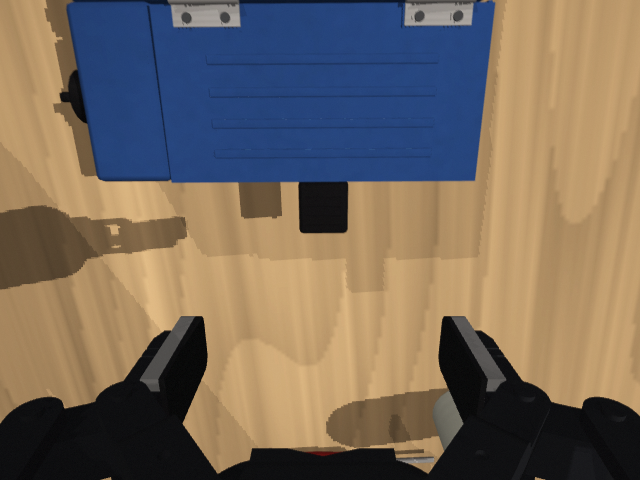

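The wrist view shows the handle spanning columns 300–347 and rows 182–232. The panel edge is level at row 181, so the tool's yaw matches the stove's. The shadows on the table aren't objects.

```bash
python3 - <<'E'
from h import *
np.set_printoptions(precision=4,suppress=True)
C=cam("wrist")
tip=atz(ray(C,(323.5,232)),.082); root=atz(ray(C,(323.5,182)),.084); l=atz(ray(C,(172,181)),.086); r=atz(ray(C,(475,181)),.086)
a=atz(ray(C,(300,205)),.084);b=atz(ray(C,(347.5,205)),.084)
print(tip,root,l,r,np.linalg.norm(tip-root),np.linalg.norm(a-b),np.linalg.norm(l-r),np.rad2deg(np.arctan2(*(r-l)[1::-1])))
s=env.get_state(); print(s["tcp_pos"],s["orientation"])
E
```

```text
[ 0.4956 -0.0845  0.082 ] [ 0.4982 -0.0463  0.084 ] [ 0.3908 -0.0375  0.086 ] [ 0.6058 -0.0528  0.086 ] 0.03837765185421813 0.034672390296659916 0.21549446809016282 -4.051022486592647
[ 0.495  -0.071   0.2483] [-0.0004  0.7311  0.6823 -0.    ]
```

```bash
python3 -m pendant '[[1,-0.002,0.001,0.05,0],[1,0,0,0.05,0],[1,0,0,0.04,0],[1,0,0,0.02,0],[1,0,0,0.01,0],[1,0,0,0,0]]' 30 
python3 - <<'E'
from h import *
C=cam("wrist"); cv2.imwrite("pics/w2.png",env.read_camera("wrist")[:,:,::-1]); print(env.get_state()["tcp_pos"],env.get_state()["wrist_force"])
E
```

```text
clock: 3.8
tcp_pos: [0.4962, -0.0731, 0.0784]
orientation: [-0.0, 0.731, 0.682, -0.0]
wrist_force: [0.4, 0.0, 0.4]
finger_gap: 0.0852
grip_force: 0.0
[ 0.49688421 -0.07345914  0.0790385 ] [-0.91039974  0.03211359 -0.26977779]
```

View pics/w2.png

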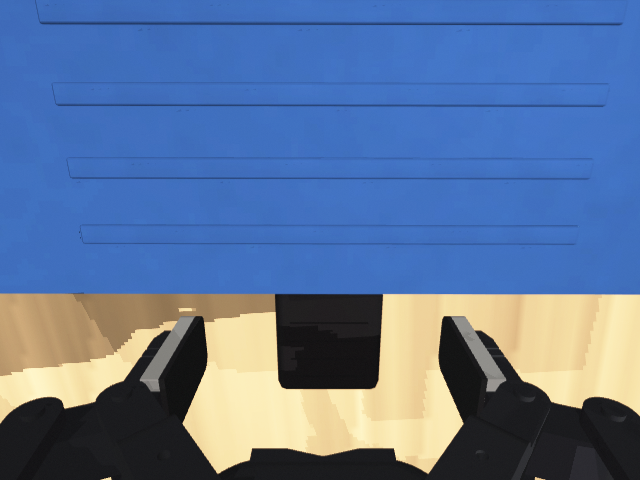

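The handle spans columns 277–382 and rows 294–388, between the pads and about 2 mm towards +col of their middle. I'll compute the offset to the grip point.

```bash
python3 - <<'E'
from h import *
np.set_printoptions(precision=4,suppress=True)
C=cam("wrist");t=np.array(env.get_state()["tcp_pos"])
print(t,proj(C,t),proj(C,t+[0,0,.005]))
for z in (.082,.084,.086,.088): print(z,atz(ray(C,(329.5,294)),z+.002)-t,atz(ray(C,(329.5,380)),z)-t,atz(ray(C,(329.5,388)),z-.008)-t, np.linalg.norm(atz(ray(C,(277,305)),z)-atz(ray(C,(382,305)),z)))
E
```

```text
[ 0.4969 -0.0735  0.079 ] [320.4906 340.588 ] [320.4467 348.7363]
0.082 [0.0045 0.0206 0.005 ] [ 0.0022 -0.0147  0.003 ] [ 0.0017 -0.0246 -0.005 ] 0.035346186578202925
0.084 [0.0045 0.0216 0.007 ] [ 0.0023 -0.0131  0.005 ] [ 0.0018 -0.023  -0.003 ] 0.034771927104240964
0.086 [0.0045 0.0226 0.009 ] [ 0.0023 -0.0116  0.007 ] [ 0.0018 -0.0214 -0.001 ] 0.0341976676302789
0.088 [0.0046 0.0236 0.011 ] [ 0.0024 -0.01    0.009 ] [ 0.0019 -0.0198  0.001 ] 0.03362340815631694
```

```bash
python3 -m pendant '[[1,-0.006,0.0025,0,0],[1,0,0,0,0],[-1,0,0,0,0],[-1,0,0,0,0],[-1,0,0,0,0],[-1,0,0,0,0],[-1,0,0,0,0],[-1,0,0,0,0]]' 30
python3 - <<'E'
from h import *
s=env.get_state();print(s["tcp_pos"],s["wrist_force"],s["finger_gap"],s["grip_force"])
# arc increments of the grip point, tool x = +y_stove, tool z = down
a=np.r_[0:1.726:25j]; a=1.726*(3*(np.r_[0:1:25j])**2-2*(np.r_[0:1:25j])**3)
y=-143*np.cos(a)-10*np.sin(a); z=143*np.sin(a)-10*np.cos(a)
for k in range(24): print(k+1,round(a[k+1],3),np.round([y[k+1]-y[k],-(z[k+1]-z[k])],1), np.round([y[k+1]-y[0],z[k+1]-z[0]],1))
E
```

```text
clock: 4.85
tcp_pos: [0.4981, -0.0801, 0.0785]
orientation: [-0.0, 0.731, 0.682, -0.0]
wrist_force: [-3.6, 0.2, 5.5]
finger_gap: 0.0354
grip_force: 30.1
[ 0.4980689  -0.08014201  0.07847421] [-3.58181796  0.23182627  5.47062006] 0.03540957028466039 30.137478411197662
1 0.009 [-0.1 -1.3] [-0.1  1.3]
2 0.034 [-0.2 -3.6] [-0.3  4.9]
3 0.074 [-0.1 -5.8] [-0.3 10.6]
4 0.128 [ 0.2 -7.7] [-0.1 18.3]
5 0.194 [ 0.9 -9.4] [ 0.7 27.7]
6 0.27 [  1.8 -10.8] [ 2.5 38.5]
7 0.355 [  2.9 -11.8] [ 5.4 50.3]
8 0.447 [  4.3 -12.6] [ 9.8 62.9]
9 0.546 [  5.9 -12.9] [15.6 75.7]
10 0.649 [  7.4 -12.8] [23.  88.5]
11 0.755 [  9.  -12.3] [ 32.  100.8]
12 0.863 [ 10.4 -11.4] [ 42.4 112.1]
13 0.971 [ 11.6 -10.2] [ 54.  122.4]
14 1.077 [12.4 -8.8] [ 66.4 131.2]
15 1.18 [12.9 -7.2] [ 79.3 138.4]
16 1.279 [13.  -5.7] [ 92.2 144.1]
17 1.371 [12.6 -4.1] [104.8 148.2]
18 1.456 [11.9 -2.7] [116.7 150.9]
19 1.532 [10.8 -1.6] [127.5 152.5]
20 1.598 [ 9.4 -0.7] [136.9 153.2]
21 1.652 [ 7.7 -0.1] [144.6 153.3]
22 1.692 [5.8 0.2] [150.4 153.2]
23 1.717 [3.6 0.2] [154.  152.9]
24 1.726 [1.2 0.1] [155.2 152.8]
```

```bash
python3 - <<'E'
from h import *
u=np.r_[0:1:41j]; a=1.726*(3*u**2-2*u**3)
y=np.round(-143*np.cos(a)-10*np.sin(a)+143,1); z=np.round(143*np.sin(a)-10*np.cos(a)+10,1)
for k in range(40): print(k+1,round(a[k+1],3),np.round([y[k+1]-y[k],-(z[k+1]-z[k])],1),y[k+1],z[k+1])
E
python3 -m pendant '[[-1,0,0,-0.001,0],[-1,0,0,-0.001,0],[-1,0,0,-0.002,0],[-1,0,0,-0.003,0]]' 30
```

```text
1 0.003 [-0.  -0.5] -0.0 0.5
2 0.013 [-0.1 -1.3] -0.1 1.8
3 0.028 [-0.1 -2.2] -0.2 4.0
4 0.048 [-0.1 -2.9] -0.3 6.9
5 0.074 [ 0.  -3.7] -0.3 10.6
6 0.105 [ 0.  -4.4] -0.3 15.0
7 0.14 [ 0.3 -5.1] 0.0 20.1
8 0.18 [ 0.5 -5.6] 0.5 25.7
9 0.223 [ 0.8 -6.1] 1.3 31.8
10 0.27 [ 1.2 -6.7] 2.5 38.5
11 0.32 [ 1.6 -7. ] 4.1 45.5
12 0.373 [ 2.1 -7.3] 6.2 52.8
13 0.428 [ 2.6 -7.5] 8.8 60.3
14 0.486 [ 3.1 -7.7] 11.9 68.0
15 0.546 [ 3.7 -7.7] 15.6 75.7
16 0.608 [ 4.3 -7.7] 19.9 83.4
17 0.67 [ 4.8 -7.6] 24.7 91.0
18 0.734 [ 5.4 -7.4] 30.1 98.4
19 0.798 [ 5.9 -7. ] 36.0 105.4
20 0.863 [ 6.4 -6.7] 42.4 112.1
21 0.928 [ 6.8 -6.3] 49.2 118.4
22 0.992 [ 7.2 -5.8] 56.4 124.2
23 1.056 [ 7.5 -5.3] 63.9 129.5
24 1.118 [ 7.6 -4.7] 71.5 134.2
25 1.18 [ 7.8 -4.2] 79.3 138.4
26 1.24 [ 7.8 -3.6] 87.1 142.0
27 1.298 [ 7.7 -3. ] 94.8 145.0
28 1.353 [ 7.6 -2.5] 102.4 147.5
29 1.406 [ 7.3 -1.9] 109.7 149.4
30 1.456 [ 7.  -1.5] 116.7 150.9
31 1.503 [ 6.7 -1.1] 123.4 152.0
32 1.546 [ 6.1 -0.7] 129.5 152.7
33 1.586 [ 5.7 -0.4] 135.2 153.1
34 1.621 [ 5.  -0.2] 140.2 153.3
35 1.652 [ 4.4 -0. ] 144.6 153.3
36 1.678 [ 3.7 -0. ] 148.3 153.3
37 1.698 [3.  0.2] 151.3 153.1
38 1.713 [2.1 0.1] 153.4 153.0
39 1.723 [1.4 0.1] 154.8 152.9
40 1.726 [0.4 0.1] 155.2 152.8
clock: 5.35
tcp_pos: [0.4981, -0.0803, 0.085]
orientation: [-0.0, 0.731, 0.682, -0.001]
wrist_force: [-2.5, -1.0, -2.8]
finger_gap: 0.0353
grip_force: 30.3
```

```bash
python3 -m pendant '[[-1,0,0,-0.0037,0],[-1,0,0,-0.0044,0],[-1,0.0003,0,-0.0051,0],[-1,0.0005,0,-0.0056,0],[-1,0.0008,0,-0.0061,0],[-1,0.0012,0,-0.0067,0],[-1,0.0016,0,-0.007,0],[-1,0.0021,0,-0.0073,0]]' 30
```

```text
clock: 6.35
tcp_pos: [0.4985, -0.0731, 0.1314]
orientation: [-0.001, 0.731, 0.682, -0.0]
wrist_force: [-4.5, 2.0, -3.7]
finger_gap: 0.0353
grip_force: 30.6
```

```bash
python3 -m pendant '[[-1,0.0026,0,-0.0075,0],[-1,0.0031,0,-0.0077,0],[-1,0.0037,0,-0.0077,0],[-1,0.0043,0,-0.0077,0],[-1,0.0048,0,-0.0076,0],[-1,0.0054,0,-0.0074,0],[-1,0.0059,0,-0.007,0],[-1,0.0064,0,-0.0067,0]]' 30
```

```text
clock: 7.35
tcp_pos: [0.5012, -0.0373, 0.1909]
orientation: [-0.0, 0.731, 0.682, -0.0]
wrist_force: [-4.5, 0.4, -5.6]
finger_gap: 0.0348
grip_force: 31.1
```

```bash
python3 -m pendant '[[-1,0.0068,-0.0005,-0.0061,0],[-1,0.0072,-0.0005,-0.0056,0],[-1,0.0075,0,-0.0051,0],[-1,0.0076,0,-0.0045,0]]' 30
```

```text
clock: 7.85
tcp_pos: [0.5032, -0.0086, 0.2128]
orientation: [0.001, 0.732, 0.682, 0.0]
wrist_force: [-4.0, -2.7, -0.2]
finger_gap: 0.0352
grip_force: 31.7
```

```bash
python3 -m pendant '[[-1,0.0078,-0.0005,-0.0042,0],[-1,0.0078,-0.0005,-0.0036,0],[-1,0.0077,0,-0.003,0],[-1,0.0076,0,-0.0025,0],[-1,0.0073,0,-0.0019,0],[-1,0.0069,0,-0.0015,0],[-1,0.0062,0,-0.0010,0],[-1,0.0050,0,-0.0006,0]]' 30
```

```text
clock: 8.85
tcp_pos: [0.507, 0.0481, 0.2311]
orientation: [0.001, 0.731, 0.682, 0.001]
wrist_force: [3.6, -3.3, 2.8]
finger_gap: 0.0354
grip_force: 33.4
```

```bash
python3 -m pendant '[[-1,0.005,0.0003,-0.0005,0],[-1,0.005,0,-0.0005,0],[-1,0.004,0,0,0],[-1,0.002,0,0,0],[-1,0,0,0,0]]' 30
python3 - <<'E'
from h import *
np.set_printoptions(precision=4,suppress=True)
for n,(x0,y0,x1,y1) in [("top",(200,180,400,330)),("scene",(250,130,440,300))]:
    im=env.read_camera(n)[:,:,::-1]; cv2.imwrite(f"pics/{n}3f.png",im); cv2.imwrite(f"pics/{n}3.png",cv2.resize(im[y0:y1,x0:x1],None,fx=3.5 if n=="scene" else 4,fy=3.5 if n=="scene" else 4,interpolation=cv2.INTER_CUBIC))
for i in range(3):
    env.read_camera("wrist"); s=env.get_state(); print(s["tcp_pos"],s["wrist_force"],s["ft_torque"])
E
```

```text
clock: 9.48
tcp_pos: [0.5081, 0.064, 0.232]
orientation: [0.001, 0.731, 0.682, 0.001]
wrist_force: [4.4, -3.6, 5.3]
finger_gap: 0.035
grip_force: 34.4
[0.5081 0.0639 0.232 ] [ 2.4055 -3.8422  5.3436] [-1.014  -0.5772  0.0251]
[0.508  0.0639 0.232 ] [ 3.1011 -3.6587  5.1931] [-1.0005 -0.6145  0.0411]
[0.5081 0.0639 0.232 ] [ 4.3636 -3.232   5.0141] [-0.9781 -0.6302 -0.0364]
```

View pics/top3.png

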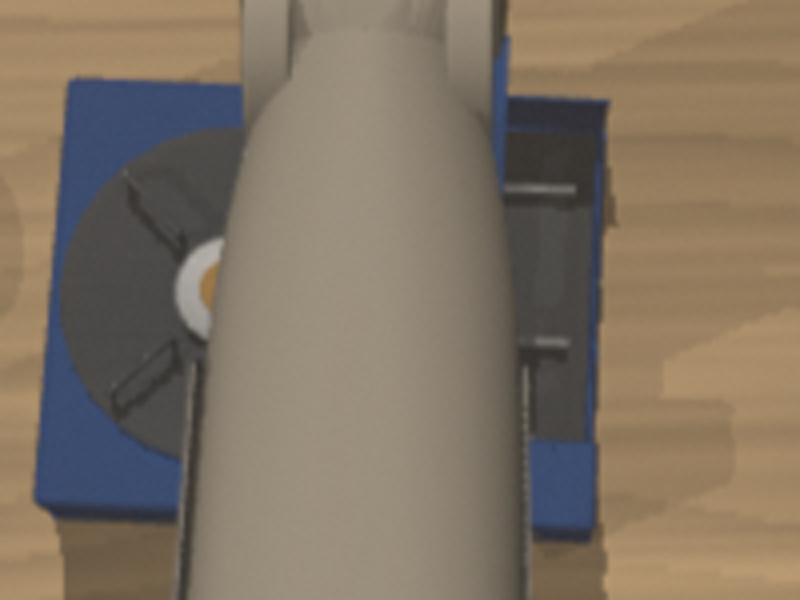

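View pics/scene3.png

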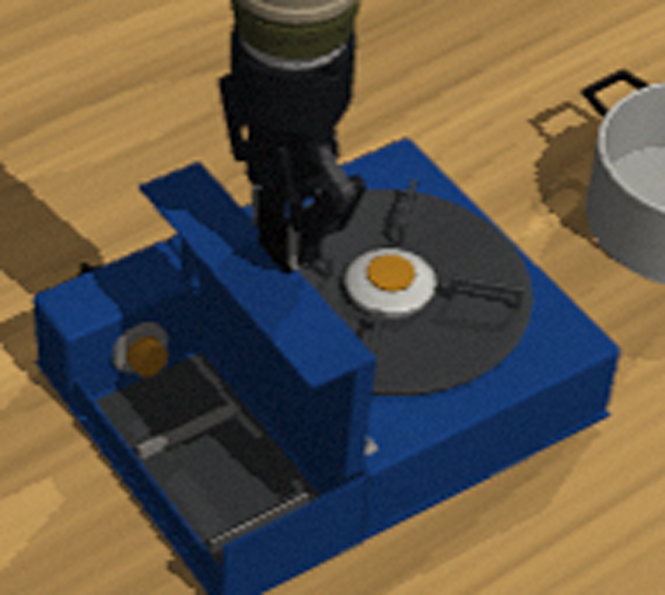

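The cover now stands near upright with the fingers on the handle, and the stove corners are at the same pixels as before: far burner corner at scene (426.5,230), top-right corner at top (352,205). In scene the panel's far outer corner is at about (356.6,231.4). I'll fit the cover angle to these.

```bash
python3 - <<'E'
from h import *
from scipy.optimize import least_squares
np.set_printoptions(precision=4,suppress=True)
S,T=cam("scene"),cam("top")
def W(p,P): 
    P=np.array(P)/1000; c,s=np.cos(p[2]),np.sin(p[2]); return [p[0]+c*P[0]-s*P[1],p[1]+s*P[0]+c*P[1],P[2]]
def cov(f,P): return [27.5+P[0],-55+P[1]*np.cos(f)+P[2]*np.sin(f),90-P[1]*np.sin(f)+P[2]*np.cos(f)]
st=[(S,(135,170,85),(426.6,230)),(S,(-135,170,85),(366.2,170)),(S,(-135,-170,85),(260,215)),(S,(135,-170,86),(314.5,285)),
    (T,(135,170,85),(217.2,200.5)),(T,(135,-170,85),(352.3,205)),
    (T,(100,-55,90),(306.2,215.7)),(T,(-45,-55,90),(302.5,273.7)),(S,(100,-55,90),(347.7,255)),(S,(-45,-55,90),(315.5,218))]
# per-camera pixel offset absorbs the calibration error
def res(p): return np.concatenate([proj(K,W(p,P))+(p[3:5] if K is S else p[5:7])-q for K,P,q in st]+[p[3:]*.3])
r=least_squares(res,[.49,.115,-.07,0,0,0,0],loss="soft_l1"); p=r.x; print(p, np.round(res(p)[:20].reshape(-1,2),1).tolist())
ob=[((107.5,-115,-4),(356.6,231.4)),((107.5,-115,-52),(250+312/3.5,130+387/3.5)),((-107.5,-115,-4),(250+203/3.5,130+163/3.5)),((-107.5,-115,-52),(250+140/3.5,130+187/3.5))]
for f in (1.55,1.6,1.65,1.7,1.75): print(f,[np.round(proj(S,W(p,cov(f,P)))+p[3:5]-q,1).tolist() for P,q in ob])
g=W(p,cov(0,(0,-143,-10))); e=W(p,cov(1.726,(0,-143,-10)));print("grip0",g,"grip balance",e)
a=cv2.imread("pics/top0.png",0);b=cv2.imread("pics/top3f.png",0); a2=cv2.imread("pics/scene0.png",0);b2=cv2.imread("pics/scene3f.png",0)
def sh(A,B,x0,y0,x1,y1):
    m=cv2.matchTemplate(B[y0-6:y1+6,x0-6:x1+6],A[y0:y1,x0:x1],cv2.TM_CCOEFF_NORMED);_,v,_,l=cv2.minMaxLoc(m);return v,l[0]-6,l[1]-6
print(sh(a,b,205,195,240,310),sh(a,b,335,285,358,320),sh(a2,b2,390,180,432,265),sh(a2,b2,254,205,272,245))
E
```

```text
[ 0.4788  0.1265 -0.0644  0.374   3.6847  3.0354 -1.0453] [[2.1, -0.4], [0.4, -1.2], [-1.2, -0.2], [0.0, 1.3], [-1.1, -1.0], [0.5, -0.1], [-0.4, 0.5], [0.5, 0.6], [-0.4, 0.2], [-0.2, 0.1]]
1.55 [[-0.2, 2.0], [-0.8, 1.6], [-2.1, 1.0], [-1.2, 1.5]]
1.6 [[1.9, 0.9], [1.4, -0.2], [-0.1, 0.1], [0.8, -0.2]]
1.65 [[4.0, -0.1], [3.7, -2.0], [1.9, -0.7], [2.9, -1.8]]
1.7 [[6.1, -0.9], [6.0, -3.6], [3.9, -1.4], [5.1, -3.3]]
1.75 [[8.2, -1.7], [8.4, -5.2], [5.9, -2.0], [7.2, -4.7]]
grip0 [np.float64(0.4935274088560958), np.float64(-0.07282932040203592), np.float64(0.08)] grip balance [np.float64(0.503513587122743), np.float64(0.08207445314601837), np.float64(0.23282696288409885)]
(0.9981715679168701, 0, 0) (0.9410761594772339, -2, 0) (0.9977067112922668, 0, 0) (0.8156268000602722, 0, 0)
```

```bash
python3 - <<'E'
from h import *
np.set_printoptions(precision=4,suppress=True)
C=cam("wrist"); cv2.imwrite("pics/w4.png",env.read_camera("wrist")[:,:,::-1])
t=np.array(env.get_state()["tcp_pos"]);print(t)
# predicted: hinge frame from tcp and angle f, pixels of outer panel corners, handle tip, hinge plates
yaw=np.deg2rad(-4.05);X=np.array([np.cos(yaw),np.sin(yaw),0]);Y=np.array([-X[1],X[0],0]);Z=np.array([0,0,1.])
for hy in (.062,.066,.070):
  for f in (1.55,1.6,1.65,1.7):
    H=np.array([.5075,hy,.09])
    def c(P): P=np.array(P)/1000;return H+X*P[0]+Y*(P[1]*np.cos(f)+P[2]*np.sin(f))+Z*(-P[1]*np.sin(f)+P[2]*np.cos(f))
    print(hy,f,[np.round(proj(C,c(P))).tolist() for P in [(107.5,-115,-4),(-107.5,-115,-4),(18,-155,-6),(-18,-155,-6),(72,0,2),(-72,0,2)]])
E
```

```text
[0.5081 0.0639 0.232 ]
0.062 1.55 [[572.0, 321.0], [66.0, 323.0], [373.0, 391.0], [265.0, 391.0], [425.0, 224.0], [215.0, 224.0]]
0.062 1.6 [[575.0, 309.0], [63.0, 311.0], [374.0, 372.0], [264.0, 372.0], [425.0, 224.0], [215.0, 224.0]]
0.062 1.65 [[578.0, 297.0], [61.0, 298.0], [375.0, 351.0], [263.0, 352.0], [425.0, 224.0], [215.0, 224.0]]
0.062 1.7 [[580.0, 284.0], [58.0, 285.0], [376.0, 330.0], [262.0, 330.0], [425.0, 224.0], [215.0, 224.0]]
0.066 1.55 [[573.0, 313.0], [64.0, 314.0], [373.0, 381.0], [264.0, 381.0], [425.0, 218.0], [214.0, 219.0]]
0.066 1.6 [[576.0, 301.0], [61.0, 302.0], [374.0, 362.0], [263.0, 362.0], [425.0, 218.0], [214.0, 219.0]]
0.066 1.65 [[579.0, 288.0], [58.0, 290.0], [375.0, 341.0], [262.0, 341.0], [425.0, 218.0], [214.0, 219.0]]
0.066 1.7 [[581.0, 275.0], [56.0, 276.0], [375.0, 318.0], [261.0, 319.0], [425.0, 218.0], [214.0, 219.0]]
0.07 1.55 [[574.0, 304.0], [61.0, 306.0], [372.0, 371.0], [263.0, 371.0], [425.0, 213.0], [213.0, 213.0]]
0.07 1.6 [[577.0, 292.0], [58.0, 293.0], [373.0, 351.0], [261.0, 351.0], [425.0, 213.0], [213.0, 213.0]]
0.07 1.65 [[580.0, 279.0], [55.0, 281.0], [374.0, 330.0], [260.0, 330.0], [425.0, 213.0], [213.0, 213.0]]
0.07 1.7 [[582.0, 266.0], [53.0, 267.0], [375.0, 307.0], [259.0, 307.0], [425.0, 213.0], [213.0, 213.0]]
```

View pics/w4.png

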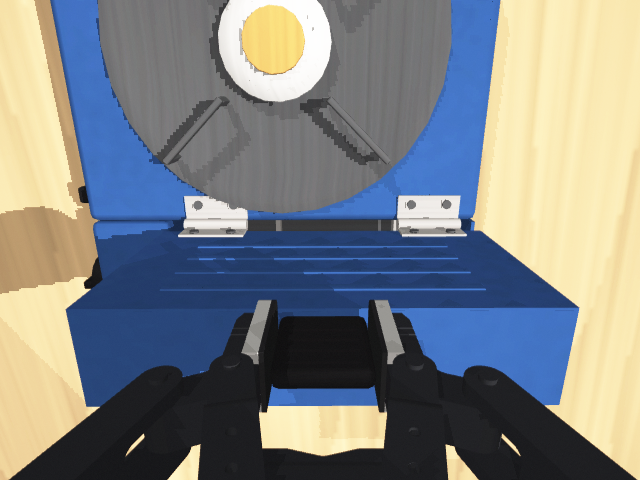

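The wrist view shows the hinge barrels at row ~224 and the panel's outer corners at (67,309) and (578,307), which with the prediction table gives about 1.60 rad; the scene fit agrees. About 0.12 rad, or 16 mm, remains.

```bash
python3 -m pendant '[[-1,0.001,0,-0.0005,0],[-1,0.003,0,-0.0003,0],[-1,0.004,0,0,0],[-1,0.003,0,0,0],[-1,0.002,0,0,0],[-1,0.001,0,0,0],[-1,0,0,0,0],[-1,0,0,0,0]]' 30
cat > ang.py <<'E'
from h import *
from scipy.optimize import least_squares
import sys
np.set_printoptions(precision=3,suppress=True)
C=cam("wrist")
def run(C,corn,hr):
    yaw=np.deg2rad(-4.05);X=np.array([np.cos(yaw),np.sin(yaw),0]);Y=np.array([-X[1],X[0],0]);Z=np.array([0,0,1.])
    def c(p,P): P=np.array(P)/1000;f=p[2];return np.array([p[0],p[1],.09])+X*P[0]+Y*(P[1]*np.cos(f)+P[2]*np.sin(f))+Z*(-P[1]*np.sin(f)+P[2]*np.cos(f))
    def res(p): return np.concatenate([proj(C,c(p,P))-q for P,q in zip([(107.5,-115,-4),(-107.5,-115,-4)],corn)]+[[proj(C,c(p,(0,0,1)))[1]-hr]])
    r=least_squares(res,[.507,.063,1.6],x_scale=[.01,.01,.1]);return r.x,r.fun
E
python3 - <<'E'
from ang import *
im=env.read_camera("wrist")[:,:,::-1]; cv2.imwrite("pics/w5.png",im)
s=env.get_state();print(s["tcp_pos"],s["wrist_force"])
old=cv2.imread("pics/w4.png")
for n,I in (("old",old),("new",im)):
    g=I.astype(float).sum(2)
    def pk(c,lo,hi): 
        p=g[:,c-3:c+4].mean(1); d=np.abs(np.gradient(cv2.GaussianBlur(p[:,None],(1,5),0)[:,0])); o=np.argsort(-d[lo:hi])[:4]+lo; return [(int(k),round(d[k])) for k in o]
    print(n,"edgeL",pk(130,250,340),"edgeR",pk(530,250,340),"hinge",pk(430,195,250),pk(215,195,250))
E
```

```text
clock: 10.78
tcp_pos: [0.509, 0.0781, 0.2317]
orientation: [0.0, 0.731, 0.682, 0.001]
wrist_force: [6.3, -3.1, -1.3]
finger_gap: 0.0353
grip_force: 33.8
[0.509 0.078 0.232] [ 5.858 -3.186 -0.305]
old edgeL [(309, 11), (308, 11), (310, 6), (307, 6)] edgeR [(269, 79), (270, 76), (268, 75), (267, 61)] hinge [(236, 130), (237, 122), (195, 97), (196, 82)] [(237, 147), (236, 102), (238, 96), (199, 82)]
new edgeL [(315, 15), (316, 12), (314, 10), (274, 6)] edgeR [(283, 96), (284, 94), (282, 81), (285, 72)] hinge [(247, 95), (216, 95), (215, 86), (248, 79)] [(219, 96), (218, 85), (235, 74), (220, 69)]
```

View pics/w5.png

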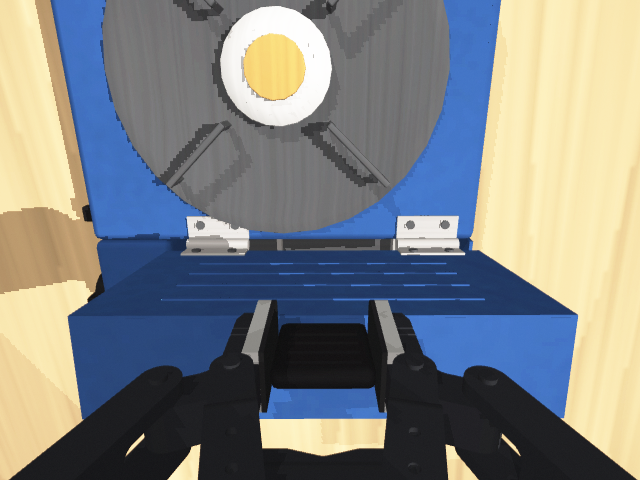

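The new wrist view shows the barrels at row ~243.5 and the corners at (577,315) and (69,317).

```bash
python3 - <<'E'
from ang import *
t=np.array(env.get_state()["tcp_pos"]);K,T=C; O=T.copy(); O[:3,3]+=np.array([.5081,.0639,.232])-t
for hr in (222,224,226): print("old",hr,*run((K,O),[(578,307),(67,309)],hr))
for hr in (241.5,243.5,245.5): print("new",hr,*run(C,[(577,315),(69,317)],hr))
S=cam("scene");im=env.read_camera("scene");a=cv2.imread("pics/scene3f.png");b=im[:,:,::-1]
a,b=[cv2.cvtColor(np.ascontiguousarray(v),cv2.COLOR_BGR2GRAY) for v in (a,b)]
for q in [(356.6,231.4),(339.1,240.6),(308,176.6),(290,183.4)]:
    p,st,_=cv2.calcOpticalFlowPyrLK(a,b,np.float32([[q]]),None,winSize=(9,9));print(q,p[0,0]-q,st[0,0])
z=cv2.imread("pics/scene0.png",0)
for x0,y0,x1,y1 in [(390,180,432,265),(254,205,272,245)]:
    m=cv2.matchTemplate(b[y0-6:y1+6,x0-6:x1+6],z[y0:y1,x0:x1],cv2.TM_CCOEFF_NORMED);print(cv2.minMaxLoc(m)[1],np.array(cv2.minMaxLoc(m)[3])-6)
E
```

```text
old 222 [0.509 0.065 1.584] [ 0.71   0.664 -0.706 -0.321 -0.037]
old 224 [0.509 0.063 1.597] [ 0.747  0.665 -0.742 -0.32  -0.016]
old 226 [0.509 0.062 1.609] [ 0.754  0.659 -0.75  -0.326  0.007]
new 241.5 [0.509 0.065 1.675] [ 0.572  0.584 -0.569 -0.388  0.093]
new 243.5 [0.509 0.063 1.687] [ 0.401  0.552 -0.399 -0.421  0.076]
new 245.5 [0.509 0.062 1.699] [ 0.204  0.519 -0.203 -0.455  0.044]
(356.6, 231.4) [ 3.617 -2.084] 1
(339.1, 240.6) [ 4.484 -3.091] 1
(308, 176.6) [ 3.959 -1.497] 1
(290, 183.4) [ 4.08  -2.813] 1
0.9978166222572327 [0 0]
0.8609065413475037 [0 0]
```

```bash
python3 - <<'E'
from ang import *
K,T=C;t=np.array(env.get_state()["tcp_pos"]); O=T.copy(); O[:3,3]+=np.array([.5081,.0639,.232])-t
yaw=np.deg2rad(-4.05);X=np.array([np.cos(yaw),np.sin(yaw),0]);Y=np.array([-X[1],X[0],0]);Z=np.array([0,0,1.])
pts=[(107.5,-115,-4),(-107.5,-115,-4),(107.5,-115,-52),(-107.5,-115,-52),(17,-155,-14),(-17,-155,-14),(0,0,1)]
def c(p,P): P=np.array(P)/1000;f=p[2];return np.array([p[0],p[1],.09])+X*P[0]+Y*(P[1]*np.cos(f)+P[2]*np.sin(f))+Z*(-P[1]*np.sin(f)+P[2]*np.cos(f))
for n,Q,ob in (("old",(K,O),[(578,307),(67,309),(560,404),(86,406),(374,388),(271,388),(320,224)]),("new",C,[(577,315),(69,317),(565,417),(82,418),(374,388),(271,388),(320,243.5)])):
    for f in (1.6,1.65,1.7,1.75):
        print(n,f,[np.round(proj(Q,c((.509,.0628,f),P))-q,1).tolist() for P,q in zip(pts,ob)])
im=cv2.imread("pics/w5.png").sum(2)
print(im[310:400:3,322])
E
```

```text
old 1.6 [[0.9, 0.6], [-0.6, -0.4], [-0.3, -0.7], [-0.2, -1.5], [0.4, 2.2], [1.3, 2.5], [2.4, 0.4]]
old 1.65 [[3.5, -11.9], [-3.2, -12.9], [5.0, -7.9], [-5.4, -8.7], [1.5, -16.9], [0.3, -16.7], [2.4, 0.4]]
old 1.7 [[5.8, -24.9], [-5.5, -25.9], [10.2, -16.0], [-10.6, -16.9], [2.4, -37.6], [-0.7, -37.4], [2.4, 0.4]]
old 1.75 [[7.6, -38.3], [-7.3, -39.4], [15.2, -25.2], [-15.6, -26.1], [3.2, -59.6], [-1.5, -59.4], [2.4, 0.4]]
new 1.6 [[-3.9, 22.3], [3.8, 21.4], [-10.3, 11.8], [9.4, 11.9], [-0.8, 37.0], [3.2, 37.3], [2.6, 0.6]]
new 1.65 [[-1.4, 10.5], [1.3, 9.5], [-5.2, 5.3], [4.3, 5.5], [0.2, 19.2], [2.2, 19.4], [2.6, 0.6]]
new 1.7 [[0.7, -2.0], [-0.8, -3.0], [-0.3, -2.2], [-0.6, -2.0], [1.1, -0.2], [1.3, 0.0], [2.6, 0.6]]
new 1.75 [[2.4, -14.9], [-2.6, -15.9], [4.5, -10.6], [-5.4, -10.4], [1.9, -21.0], [0.6, -20.8], [2.6, 0.6]]
[190 189 239 239 238  57  52  60  74  58  57  71  60  59  73  58  58  71
  57  66  67  80  81  82  73  62 113 340 341 342]
```

```bash
python3 -m pendant '[[-1,0.001,0.0005,0,0],[-1,0.002,0.0005,0,0],[-1,0.0015,0,0,0],[-1,0.0005,0,0,0],[-1,0,0,0,0],[-1,0,0,0,0],[-1,0,0,0,0]]' 30
python3 - <<'E'
from ang import *
a=cv2.imread("pics/w5.png",0);b=cv2.cvtColor(env.read_camera("wrist"),cv2.COLOR_RGB2GRAY)
s=env.get_state();print(s["tcp_pos"],s["wrist_force"],s["qvel"])
P=[]
for q in [(577,315),(69,317),(565,417),(82,418),(411,225),(200,226)]:
    p,st,_=cv2.calcOpticalFlowPyrLK(a,b,np.float32([[q]]),None,winSize=(15,15));P.append(p[0,0]);print(q,p[0,0],st[0,0])
h=243.5+(P[4][1]-225+P[5][1]-226)/2
print(h,*run(C,P[:2],h))
E
```

```text
clock: 11.75
tcp_pos: [0.5093, 0.0829, 0.2313]
orientation: [-0.0, 0.731, 0.682, 0.0]
wrist_force: [4.8, -3.7, -3.1]
finger_gap: 0.0356
grip_force: 33.5
[0.509 0.083 0.231] [ 4.816 -2.511 -2.916] [ 0.    -0.     0.     0.001  0.    -0.001]
(577, 315) [577.037 317.857] 1
(69, 317) [ 69.785 319.39 ] 1
(565, 417) [567.486 418.79 ] 1
(82, 418) [ 80.446 419.235] 1
(411, 225) [411.028 231.741] 1
(200, 226) [201.306 233.268] 1
250.50433 [0.509 0.063 1.721] [ 0.208  0.583 -0.208 -0.525  0.056]
```

```bash
python3 -c "
from workcell import env
print(env.hand_in())"
```

```text
the job is handed in; nothing more can be done
None
```

The cover was swung up smoothly and is held in the fingers at about 1.72 rad, measured from the wrist camera (balance point 1.726). The stove had not shifted in the camera images, nothing else was touched, and the job was handed in at about 12 s.

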